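# Reset the bench power supply with a stylus

## Task

The classroom power supply has locked out: first push its green button on top fully down and let it come back up. Then take the steel-tipped stylus with the blue handle out of the test-tube rack, reach its tip down through the orange-ringed hole in the supply's top and hold the recessed red reset button fully down; finish while still gripping the stylus and holding the button down. Leave the two stoppered tubes in the rack, the beaker and the measuring cylinder where they are.

Things in the scene. Friction and masses are not known exactly. Their poses are not given: they have to be found in the camera images.
- supply: White bench power supply, a fixed box 180 x 200 x 70 mm (x, y, z) with a flat top at 70 mm. Origin: centre of its underside; z up. It stands left or right of the rack and may be turned up to about 20 degrees. Blue front face with coloured sockets at its -x side; on top a dark meter window (flat), vents, the green button and the orange-ringed hole.
- wake_top (a point): Centre of the top face of the green push button (28 mm across, standing in a round grey housing 44 mm across and 12 mm high on the supply's top). Its top face is 18 mm above the supply's top, at x = -45, y = +55 mm in the supply's frame; the point moves down with the button.
- wake (a joint): Travel of the green button in m: 0 = up, 0.006 = fully down. A spring pushes it back; 1.5 N starts it moving and 5 N takes it fully down.
- reset_hole (a point): Centre of the mouth of the round hole, in the plane of the supply's top, at x = +35, y = -50 mm in the supply's frame. The hole is vertical, 20 mm in diameter, ringed in orange, with rigid sides.
- reset_top (a point): Centre of the top face of the red reset button (18 mm across) inside the hole: 27 mm below the mouth when up, 35 mm when fully down; the point moves with the button.
- reset (a joint): Travel of the red reset button in m: 0 = up, 0.008 = fully down. A spring pushes it back; 1.5 N starts it moving and 5 N takes it fully down, against a hard stop.
- rack: Fixed wooden test-tube rack 60 x 180 x 95 mm, longer along its own y. Origin: centre of its underside. Its 10 mm top board has four holes, 13 mm in diameter, at y = -60, -20, 20, 60 mm; the stylus and two tubes hang by their collars in three of them, in any order.
- stylus_grip (a point): The stylus (40 g, loose), at the centre of its handle: straight above its tip by 125 mm. It hangs upright in the rack with z up and lifts straight out. Whole stylus 155 mm long: from the tip up, a steel shaft 8 mm in diameter and 80 mm long (hangs down in the rack), a black collar 24 mm in diameter and 6 mm thick resting on the rack's top, then a round blue handle 16 mm in diameter and 69 mm long, free all round.
- stylus_tip (a point): Centre of the flat end of the stylus's steel shaft, 125 mm below the handle's centre; while it hangs, 15 mm above the table and inside the rack.
- tube_a_stopper (a point): Centre of the red stopper (18 mm across, 16 mm high, standing on the rack's top) of a loose glass test tube, 11 mm across, hanging in the rack. Leave alone.
- tube_b_stopper (a point): The same for the tube with the yellow stopper. Leave alone.
- beaker: Loose glass beaker 68 mm across, 85 mm high, on the table beyond the work. Origin: centre of its underside. Leave alone.
- cylinder: Loose measuring cylinder 170 mm high, a clear tube 32 mm across (40 mm at the rim) on a green foot 68 mm across, on the table beyond the work. Origin: centre of its underside. Leave alone.
There are look-alikes about, which are no part of the job. Of the things like the part that bears stylus_grip, leave any that is turquoise or white; of the rest the smaller one is meant.

How it is judged:
By the outcome, as a careful person would: the job done as asked, in the order asked, and still so for the second after the job is handed in, while the arm keeps its last pose, push and grip.
It also fails if it takes over 51 s, if anything falls off the work surface, if the arm or the gripper's body presses on something with over 40 N, if the wrist force passes 120 N, or if a joint passes its speed limit or range.

## Robot

A 7-joint arm with a two-finger parallel gripper is mounted at the origin on the work surface. World frame = base frame: x ahead of the robot, y to its left, z up, the work surface at z = 0. Lengths are in mm, angles in rad, forces in N, time in s.
With the tool pointing down it reaches from about 400 to 925 mm from the base axis. Payload 5.6 kg.
Tool frame: the origin (TCP) lies midway between the tips of the shut fingers; the grasp point (between the pads) lies 19 mm behind it; z points along the fingers, y is the direction in which the jaws open and shut (so a half turn about z gives the same grasp; the last joint's range is limited). The gripper opens to 85 mm and grips with 20 to 120 N. Pads are 22 mm wide; open, the fingers measure 114 mm over their backs; the gripper's body (76 mm by 85 mm) begins 54 mm behind the grasp point. The pads swing forward as they close: fully open they stand 13 mm farther back than shut.
Start: joints at [-1.184, 0.468, -0.012, 1.603, 0.006, 1.071, -0.056], TCP at [270.887, 590.871, 231.29] pointing down, gripper open.
Joint ranges: [-2.53, 2.53], [-0.31, 2.02], [-1.57, 1.55], [0.28, 2.44], [-1.29, 4.43], [0.15, 1.84], [-2.92, 2.92]. Speed limits (rad/s): [2.57, 2.57, 3.14, 3.14, 3.14, 3.14, 3.14].

## Interface

Orientations are given as a unit quaternion [w, x, y, z].
In Python, from bench import manip gives the robot as it stands. The module is installed in compiled form; this text tells all that it offers.
- The arm moves only by the shell command python3 -m pendant 'ROWS' [FORCE]. ROWS is JSON, a list of rows, each a list of 5 numbers: the finger opening in mm, from 0 to 85.4, then the shift along the tool's x, y, z in mm, then the turn about the tool's z in rad. In form: [[hand, dx, dy, dz, roll], ...]. A call has 1 to 8 rows; each row is the pose to reach, as a shift and turn from the pose commanded when the call began, along the tool's axes at that moment; what a row does not reach only later rows make up. A row lasts 1/12 s, in which the tool goes at most 41.7 mm and 7.16 degrees, less where a joint would pass 70% of its speed; a pose out of reach is approached as far as the arm can. A call with a gripper value outside its range is refused whole. The fingers move at their own pace and stop on an object; FORCE is the grip in N (left out, the last holds). Time passes only in rows, so rows that repeat a pose let the fingers close. It gives the time, the measured TCP pose, the force and the opening at its end, in the units of the state.
- manip.get_state(): the state, without advancing time (a new reading comes with each control period).
- manip.get_image(name): name is "side" or "top" or "wrist"; returns a dict with "frame" (400x640x3 uint8, red, green, blue), "z_map" (400x640 float32, mm along the optical axis (not along the pixel's ray), 0 where there is no reading), "mtx" (3x3 intrinsics, pixels), "view" (4x4, takes a point from world to camera coordinates). Camera axes: x right, y up, looking along -z (the intrinsics and any distortion apply to the point x, -y, -z); pixel columns grow to the right and rows downward; lengths in mm; the calibration is good to about 2 mm. A picture is of the moment at which its call begins.
- manip.sign_off(): hands the job in, once; it reports no verdict.
The state is a dict: "time": time; "qpos": joint angles; "joint_velocities": joint speeds; "joint_torque": joint torques, N m; "position": TCP position; "orientation": TCP orientation; "wrist_force": force on the tool from outside, world axes, zero at the start; "wrist_torque": the same for the moment, N m; "opening": finger opening in mm.
Only numpy, scipy, OpenCV 4.12 (cv2) and the standard library are available. Lean on these libraries where they do the work, as an engineer would, in place of code of your own. Each camera call takes 0.05 s, during which the arm holds its last target.

## Working session

There is one attempt and no reset: what is moved stays moved. The work goes in short steps, Python scripts to look and compute and a shell command to move; the robot and the scene stay as the last step left them, time stands still between calls to the robot, and variables do not carry over. Pictures are saved under pics/ and viewed, and the job is handed in when it is done.

```bash
mkdir -p pics
cat > h.py <<'E'
import numpy as np, cv2
from bench import manip
def snap(n,tag):
    im=manip.get_image(n); np.savez(f'{tag}_{n}.npz',**im); cv2.imwrite(f'pics/{tag}_{n}.png',cv2.cvtColor(im['frame'],cv2.COLOR_RGB2BGR)); return im
def load(n,tag): return dict(np.load(f'{tag}_{n}.npz'))
def ray(im,u,v):
    K=im['mtx'];V=im['view'];d=np.linalg.inv(K)@[u,v,1];d=np.array([d[0],-d[1],-d[2]])
    R=V[:3,:3];t=V[:3,3];return -R.T@t, R.T@d
def onplane(im,u,v,z):
    o,d=ray(im,u,v);return o+d*(z-o[2])/d[2]
def proj(im,p):
    c=im['view'][:3,:3]@np.array(p)+im['view'][:3,3];q=im['mtx']@[c[0],-c[1],-c[2]];return q[:2]/q[2]
def bydepth(im,u,v):
    o,d=ray(im,u,v);return o+d*float(im['z_map'][int(round(v)),int(round(u))])
E
python3 - <<'E'
from h import *
for n in('side','top','wrist'):
    im=snap(n,'a');print(n,im['mtx'].round(1).tolist(),ray(im,320,200)[0].round())
s=manip.get_state()
for k in s:print(k,np.round(s[k],3))
E
```

```text
side [[490.9, 0.0, 316.9], [0.0, 490.9, 195.8], [0.0, 0.0, 1.0]] [  -7. -648.  625.]
top [[365.7, 0.0, 323.4], [0.0, 365.7, 201.0], [0.0, 0.0, 1.0]] [477. -27. 958.]
wrist [[313.6, 0.0, 320.9], [0.0, 313.6, 194.2], [0.0, 0.0, 1.0]] [201. 623. 373.]
time 0.15
qpos [-1.184  0.468 -0.012  1.603  0.006  1.071 -0.056]
joint_velocities [ 0.    -0.001  0.001 -0.004  0.001 -0.001  0.   ]
joint_torque [ 1.0000e-03 -5.3280e+01  2.2000e-02 -2.5155e+01  1.1000e-02  6.0000e-03
  0.0000e+00]
position [270.75  590.463 230.527]
orientation [-0.     0.213  0.977 -0.001]
wrist_force [-0.976  0.304 -0.034]
wrist_torque [ 0.016 -0.024 -0.007]
opening 85.326
```

View pics/a_side.png

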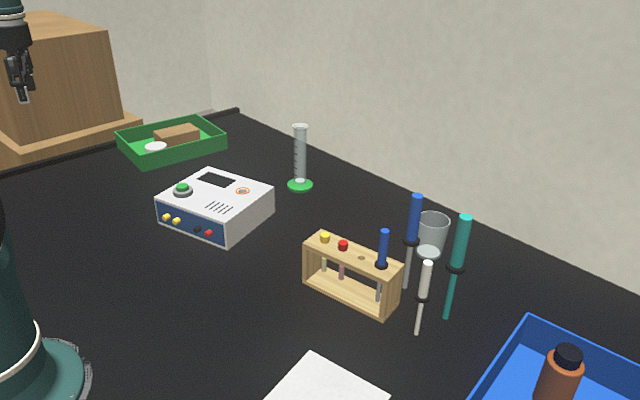

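View pics/a_top.png

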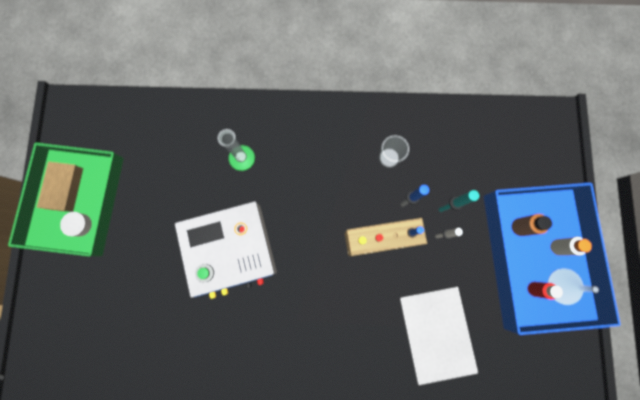

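View pics/a_wrist.png

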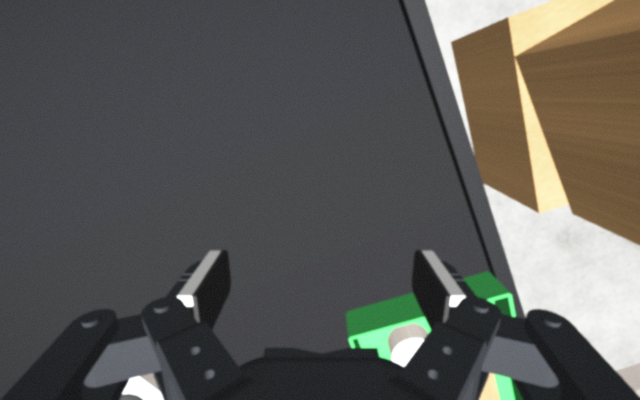

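Side view: candidates are the rack's blue stylus (384,248), a bigger blue one outside the rack (414,215), turquoise (460,240) and white (427,280). The small blue one in the rack is meant. In the top view it is at (418,231), the green button at (204,272) and the hole at (241,229).

```bash
cat > m.py <<'E'
from h import *
import sys
tag=sys.argv[1]
T=load('top',tag);S=load('side',tag)
def blob(im,lo,hi,box):
    x0,y0,x1,y1=box;hsv=cv2.cvtColor(im['frame'],cv2.COLOR_RGB2HSV)[y0:y1,x0:x1]
    m=cv2.inRange(hsv,lo,hi);n,l,st,c=cv2.connectedComponentsWithStats(m)
    i=1+np.argmax(st[1:,4]);return c[i]+[x0,y0],st[i],(l==i)
for nm,lo,hi,bT,bS,z in [('green',(45,100,60),(80,255,255),(185,255,225,290),(165,175,200,200),88),
  ('orange',(3,90,100),(22,255,255),(228,215,255,245),(230,180,255,200),70),
  ('stylus',(100,120,60),(125,255,255),(405,220,430,240),(372,225,395,275),0),
  ('yellow',(22,120,120),(35,255,255),(355,230,370,250),(315,228,335,245),103),
  ('red',(0,150,100),(8,255,255),(370,230,388,247),(335,235,352,255),103)]:
    for n,im,b in(('top',T,bT),('side',S,bS)):
        try:
            c,st,_=blob(im,lo,hi,b);print(nm,n,c.round(1),st,onplane(im,*c,z).round(1) if z else '')
        except Exception as e: print(nm,n,e)
E
python3 m.py a
python3 - <<'E'
from h import *
S=load('side','a');T=load('top','a')
a=cv2.resize(S['frame'][180:340,280:480],None,fx=4,fy=4,interpolation=2)[:,:,::-1];cv2.imwrite('pics/crop_s.png',a[:600])
a=cv2.resize(T['frame'][180:300,160:300],None,fx=5,fy=5,interpolation=2)[:,:,::-1];cv2.imwrite('pics/crop_t.png',a)
a=cv2.resize(T['frame'][170:270,330:490],None,fx=5,fy=5,interpolation=2)[:,:,::-1];cv2.imwrite('pics/crop_t2.png',a)
E
```

```text
green top [202.9 272.9] [13 13 11 11 93] [443.2 243.2  88. ]
green side [181.9 186.8] [12  8 11  9 77] [441.  238.5  88. ]
orange top [242.7 231.3] [12 13  5  6 15] [543.2 160.   70. ]
orange side [242.3 190.6] [ 6  7 14  7 34] [548.8 162.8  70. ]
stylus top [416.8 230.6] [ 5  7 14  8 60] 
stylus side [383.  245.6] [  5   3  13  37 307] 
yellow top [361.8 240. ] [ 3  7  8  7 43] [ 526.3 -125.2  103. ]
yellow side [324.6 237. ] [ 5  4 10 12 85] [ 525.9 -126.2  103. ]
red top [378.8 237.4] [ 6  5  7  6 35] [ 532.9 -164.8  103. ]
red side [342.7 244.9] [ 4  5  9 11 87] [ 532.8 -165.9  103. ]
```

View pics/crop_s.png

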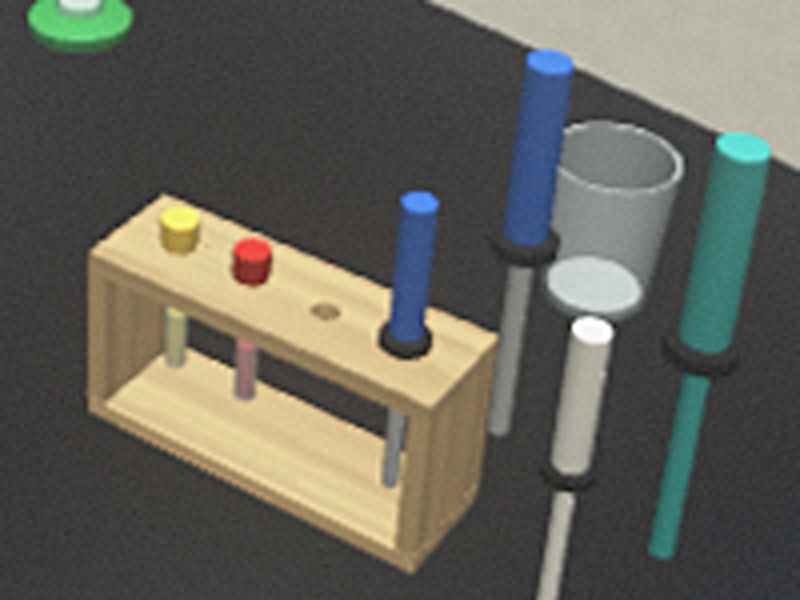

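View pics/crop_t.png

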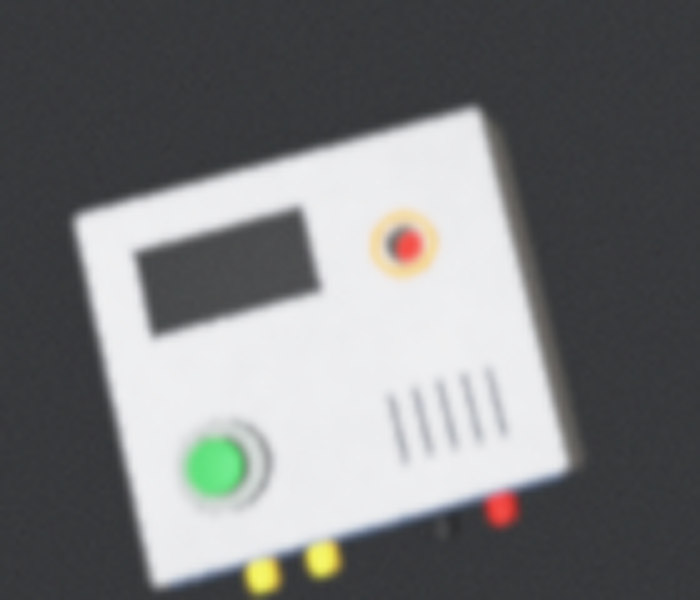

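View pics/crop_t2.png

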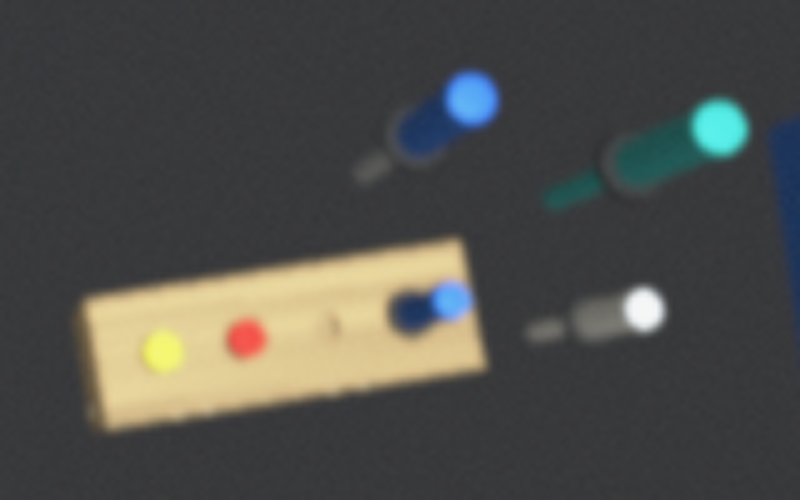

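Run:
```python
from h import *
S=load('side','a');T=load('top','a')
c=[onplane(T,160+a/5-.4,180+b/5-.4,70)[:2] for a,b in((75,215),(478,107),(572,468),(153,585))]
c=np.array(c);print(c.round(1).tolist(),np.mean(c,0).round(1))
print([np.linalg.norm(c[i]-c[i-1]).round(1) for i in range(4)])
# frame: +x side corners idx0(+x,+y?),1 
ex=(c[0]+c[1]-c[2]-c[3]);ex/=np.linalg.norm(ex);yaw=np.arctan2(ex[1],ex[0]);ey=np.array([-ex[1],ex[0]]);print('yaw',yaw)
m=c.mean(0);print('hole',m+35*ex-50*ey,'wake',m-45*ex+55*ey)
print('ring top',onplane(T,240.5,228.3,70).round(1))
a=cv2.resize(S['frame'][160:250,150:280],None,fx=6,fy=6,interpolation=2)[:,:,::-1];cv2.imwrite('pics/crop_s2.png',a)
print('sty top',onplane(T,420.1,229.7,170).round(1),onplane(S,384.4,230.4,170).round(1))
print('free hole',onplane(T,330+330/5-.4,170+326/5-.4,95).round(1),onplane(S,280+325/4-.4,180+311/4-.4,95).round(1))
# tall blue tops
print('bigblue',bydepth(T,424,189.6).round(),bydepth(S,416.5,196.5).round(),'turq',bydepth(T,473.5,196),'white',bydepth(T,458,232),'cyl',bydepth(T,227,137),'beak',bydepth(T,395,150))
s=manip.get_state();
from scipy.spatial.transform import Rotation as R
q=s['orientation'];print(R.from_quat([q[1],q[2],q[3],q[0]]).as_matrix().round(3))
```

```text
[[560.8, 325.9], [618.1, 133.4], [445.1, 80.1], [387.3, 274.5]] [502.8 203.5]
[np.float64(181.0), np.float64(200.8), np.float64(181.0), np.float64(202.8)]
yaw 0.29342926816822856
hole [550.76339984 165.71363314] wake [443.81294463 243.08675594]
ring top [550.3 165.6  70. ]
sty top [ 547.  -243.5  170. ] [ 544.2 -245.9  170. ]
free hole [ 540.5 -205.9   95. ] [ 538.1 -205.9   95. ]
bigblue [ 628. -244.  206.] [ 625. -246.  203.] turq [ 615.474097   -344.32654239  213.716325  ] white [ 544.96461894 -330.98626399  155.78957273] cyl [756.63256845 194.04251617 138.79032856] beak [ 776.23074548 -225.47569239    5.66952123]
[[-0.909  0.417 -0.   ]
 [ 0.417  0.909 -0.001]
 [-0.    -0.001 -1.   ]]
```

View pics/crop_s2.png

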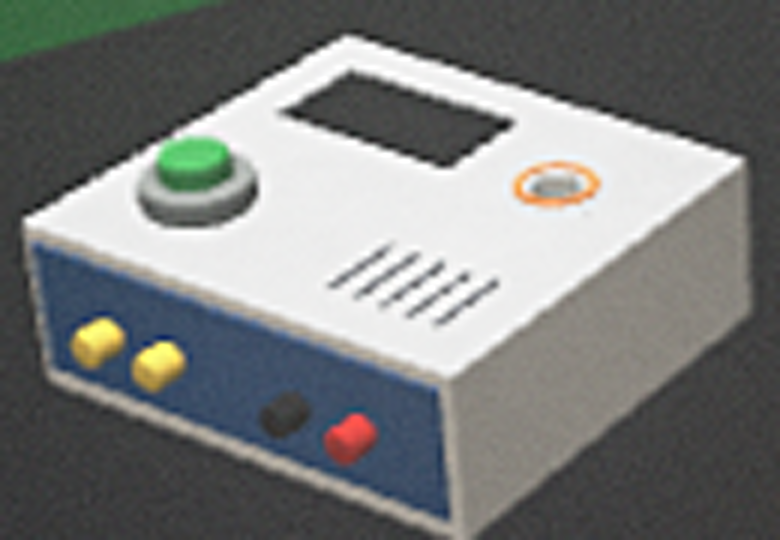

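```bash
python3 -m pendant '[[0,-151,-122,40,0],[0,-151,-122,40,0],[0,-151,-122,40,0],[0,-151,-122,40,0],[0,-151,-122,40,0],[0,-151,-122,40,0]]' 60; python3 -m pendant '[[0,-151,-123,40,0],[0,-151,-123,40,0],[0,-151,-123,40,0],[0,-151,-123,40,0],[0,-151,-123,40,0],[0,-151,-123,40,0],[0,-151,-123,40,0],[0,-151,-123,40,0]]'
cat > st.py <<'E'
from h import *
from scipy.spatial.transform import Rotation as R
import sys
s=manip.get_state();q=s['orientation'];M=R.from_quat([q[1],q[2],q[3],q[0]]).as_matrix()
p=np.array(s['position']);print('t',s['time'],'p',p.round(1),'f',np.round(s['wrist_force'],1),'tq',np.round(s['wrist_torque'],2),'op',s['opening'],'v',np.abs(s['joint_velocities']).max().round(3));print(M.round(3).tolist(),np.round(s['qpos'],2))
if len(sys.argv)>3:
    print('tool shift to target',(M.T@(np.array([float(a) for a in sys.argv[1:4]])-p)).round(1))
E
python3 st.py 443 242 90
```

```text
time: 0.65
position: [360.9, 409.2, 189.8]
orientation: [0.001, 0.218, 0.976, -0.003]
wrist_force: [0.7, -0.0, 0.4]
opening: 12.4
time: 1.32
position: [443.1, 243.1, 151.3]
orientation: [-0.0, 0.213, 0.977, 0.0]
wrist_force: [-0.5, -0.2, 0.0]
opening: 0.0
t 1.3167 p [443.1 243.1 151.3] f [-0.5 -0.2  0. ] tq [ 0.07 -0.01  0.06] op 0.0290688486724815 v 0.022
[[-0.909, 0.416, -0.0], [0.416, 0.909, 0.001], [0.0, 0.0, -1.0]] [-0.65  0.33  0.1   2.03 -0.04  0.79  0.62]
tool shift to target [-0.4 -1.1 61.3]
```

Run:
```python
from h import *
W=snap('wrist','b');snap('side','b')
print(proj(W,(443,242.5,88)),proj(W,(549.5,164,70)),proj(W,manip.get_state()['position']))
```

```text
[320.17221654 211.82080658] [289.56109602 342.98971116] [322.32611171 254.25485993]
```

View pics/b_wrist.png

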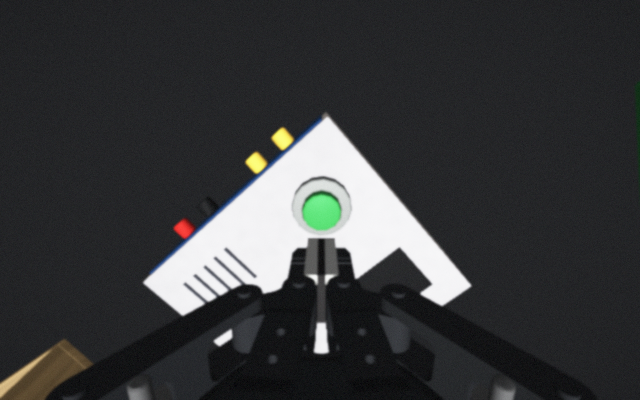

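View pics/b_side.png

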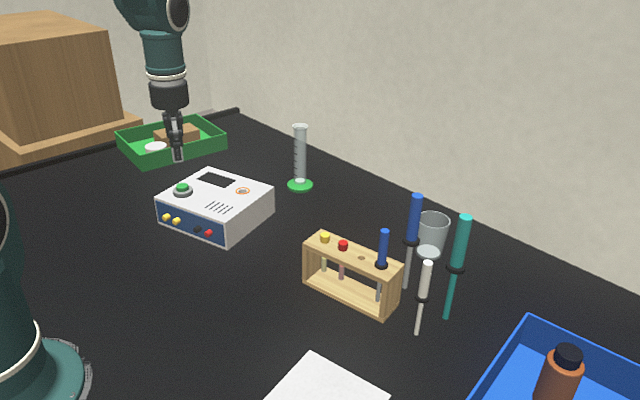

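The wrist view shows the green button at (321,211), against a predicted (320,212), so the target is right. Now the press.

```bash
python3 -m pendant '[[0,0,-1,35,0],[0,0,-1,58,0],[0,0,-1,58,0],[0,0,-1,58,0]]'; python3 -m pendant '[[0,0,0,3,0],[0,0,0,6,0],[0,0,0,9,0],[0,0,0,10,0],[0,0,0,10,0],[0,0,0,10,0]]'; python3 st.py
```

```text
time: 1.75
position: [441.8, 242.3, 92.9]
orientation: [-0.001, 0.212, 0.977, -0.001]
wrist_force: [0.3, -0.1, -0.4]
opening: 0.1
time: 2.25
position: [443.6, 242.7, 85.9]
orientation: [0.001, 0.213, 0.977, 0.001]
wrist_force: [-5.3, 0.0, 17.7]
opening: 0.1
t 2.25 p [443.6 242.7  85.9] f [-5.3  0.  17.7] tq [-0.08  1.24  0.06] op 0.12585557650818377 v 0.003
[[-0.909, 0.416, 0.002], [0.416, 0.909, 0.002], [-0.001, 0.003, -1.0]] [-0.64  0.44  0.09  2.07 -0.06  0.64  0.63]
```

```bash
python3 -m pendant '[[0,0,0,1,0],[0,0,0,2,0],[0,0,0,2,0],[0,0,0,2,0]]'; python3 st.py;python3 - <<'E'
from h import *
W=snap('wrist','c');S=snap('side','c')
a=cv2.resize(S['frame'][130:250,150:280],None,fx=4,fy=4,interpolation=2)[:,:,::-1]
b=cv2.resize(W['frame'][100:300,220:420],None,fx=2.4,fy=2.4,interpolation=2)[:,:,::-1]
a=cv2.resize(a,(390,480)) if 0 else a[:480]
cv2.imwrite('pics/c.png',np.hstack([a[:480,:310],b[:480]]))
cv2.imwrite('pics/c_.png',a)
E
```

```text
time: 2.58
position: [443.7, 242.8, 85.5]
orientation: [0.001, 0.213, 0.977, 0.002]
wrist_force: [-10.2, -3.7, 34.6]
opening: 0.1
t 2.5833 p [443.7 242.8  85.5] f [-10.2  -3.7  34.6] tq [-0.67  2.19  0.03] op 0.08325239109495332 v 0.002
[[-0.909, 0.416, 0.002], [0.416, 0.909, 0.003], [-0.001, 0.003, -1.0]] [-0.64  0.44  0.09  2.07 -0.06  0.64  0.63]
```

View pics/c.png

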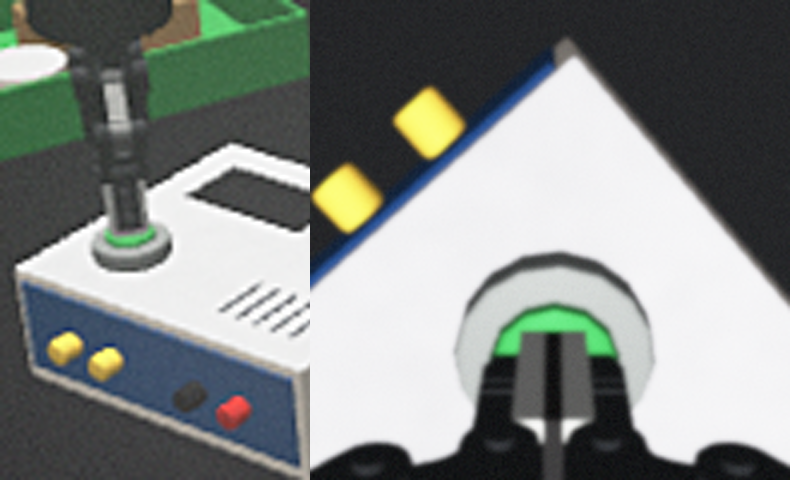

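The button is flush in its housing with 34 N against a hard stop, so it is fully down. Releasing and checking that it returns.

```bash
python3 -m pendant '[[0,0,0,-10,0],[0,0,0,-25,0],[0,0,0,-60,0],[0,0,0,-100,0],[0,0,0,-139,0],[0,0,0,-159,0],[0,0,0,-159,0]]'
python3 - <<'E'
from h import *
S=snap('side','d')
cv2.imwrite('pics/d.png',cv2.resize(S['frame'][130:250,150:280],None,fx=4,fy=4,interpolation=2)[:,:,::-1])
E
python3 st.py 545.5 -245 240
```

```text
time: 3.27
position: [445.8, 242.9, 246.1]
orientation: [0.004, 0.213, 0.977, 0.004]
wrist_force: [0.5, 0.0, -0.3]
opening: 0.0
t 3.3167 p [444.4 242.1 243.4] f [0.6 0.7 0.1] tq [-0.04 -0.06 -0.02] op 0.077220827341427 v 0.059
[[-0.909, 0.417, 0.006], [0.417, 0.909, 0.004], [-0.004, 0.006, -1.0]] [-0.66  0.2   0.11  1.95 -0.03  0.98  0.6 ]
tool shift to target [-295.  -400.7    2.1]
```

View pics/d.png

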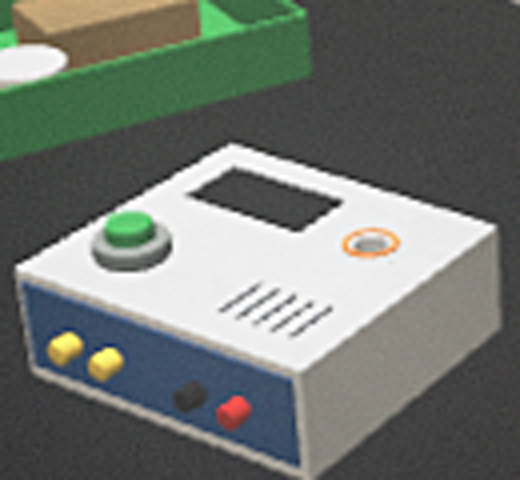

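The button is back up at about (130,225) in the crop. On to the stylus.

```bash
python3 -m pendant '[[60,-148,-200,0,0],[60,-148,-200,0,0],[60,-148,-200,0,0],[60,-148,-200,0,0],[60,-148,-200,0,0],[60,-148,-200,0,0],[60,-148,-200,0,0],[60,-148,-200,0,0]]'; python3 -m pendant '[[60,-147,-200,0,0],[60,-147,-200,0,0],[60,-147,-200,0,0],[60,-147,-200,0,0],[60,-147,-200,0,0],[60,-147,-200,0,0],[60,-147,-200,0,0],[60,-147,-200,0,0]]'; python3 st.py 545.5 -245 121
python3 - <<'E'
from h import *
W=snap('wrist','e');S=snap('side','e')
print(proj(W,(545.5,-245,170)))
E
```

```text
time: 3.98
position: [493.5, -4.8, 239.1]
orientation: [-0.001, 0.216, 0.976, -0.001]
wrist_force: [1.6, 1.0, 0.9]
opening: 60.0
time: 4.65
position: [543.8, -246.2, 238.8]
orientation: [-0.001, 0.215, 0.977, -0.0]
wrist_force: [-0.2, 0.9, -0.3]
opening: 60.3
t 4.65 p [ 543.8 -246.2  238.8] f [-0.2  0.9 -0.3] tq [ 0.07  0.   -0.01] op 60.25426867505178 v 0.049
[[-0.908, 0.419, -0.002], [0.419, 0.908, 0.0], [0.002, -0.001, -1.0]] [ 0.05  0.38  0.41  1.75 -0.17  1.05  1.66]
tool shift to target [ -1.3   1.9 117.8]
[323.62602988 210.47462882]
```

View pics/e_wrist.png

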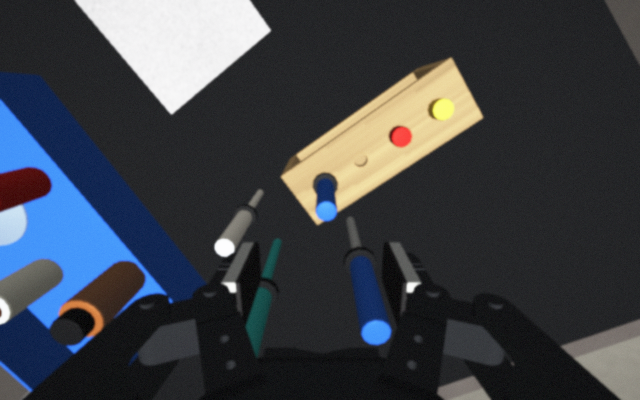

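View pics/e_side.png

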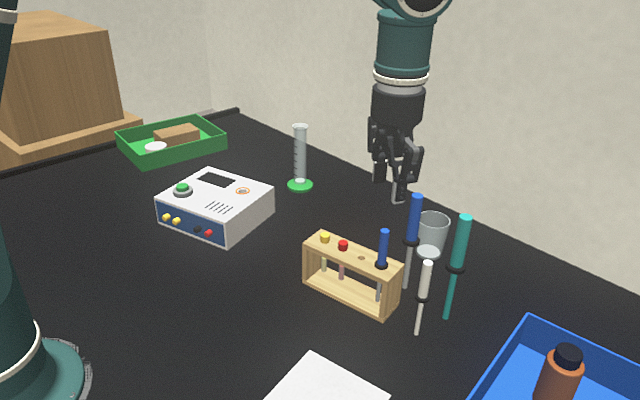

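The blue handle's top is at (327,211), about 2 mm toward tool +y of the prediction. Descending with that correction, clear of the tall blue, turquoise and white ones.

```bash
python3 -m pendant '[[60,-1.5,3,20,0],[60,-1.5,3,50,0],[60,-1.5,3,80,0],[60,-1.5,3,105,0],[60,-1.5,3,118,0],[60,-1.5,3,118,0],[60,-1.5,3,118,0]]' 60
python3 - <<'E'
from h import *
W=snap('wrist','f');S=snap('side','f')
a=cv2.resize(S['frame'][100:300,320:480],(480,600),interpolation=2)[:,:,::-1];b=W['frame'][100:400,170:490,::-1]
c=np.zeros((600,800,3),np.uint8);c[:,:480]=a;c[:300,480:]=b;cv2.imwrite('pics/f.png',c)
E
python3 st.py
```

```text
time: 5.33
position: [547.4, -241.7, 122.4]
orientation: [-0.0, 0.212, 0.977, 0.0]
wrist_force: [1.0, 0.6, -0.1]
opening: 60.2
t 5.4333 p [ 548.3 -242.9  124. ] f [-0.3  0.1  0.7] tq [-0.04  0.03  0.02] op 60.09383151113086 v 0.008
[[-0.909, 0.416, 0.003], [0.416, 0.909, -0.001], [-0.003, 0.001, -1.0]] [ 0.09  0.52  0.36  1.84 -0.25  0.82  1.71]
```

View pics/f.png

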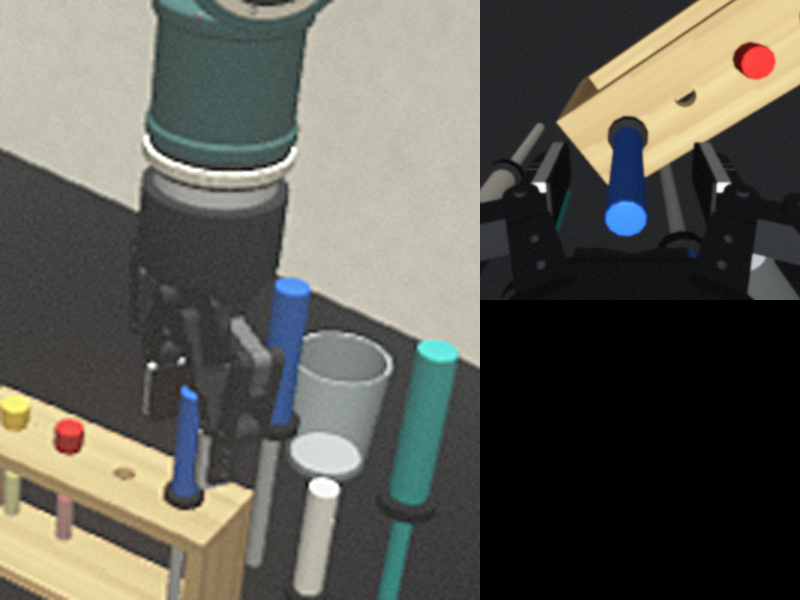

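The handle is centred between the pads (wrist crop: handle 627, pads about 565 and 700). Closing.

```bash
python3 -m pendant '[[5,0,0,0,0],[5,0,0,0,0],[5,0,0,0,0],[5,0,0,0,0],[5,0,0,0,0],[5,0,0,0,0],[5,0,0,0,0],[5,0,0,0,0]]' 80; python3 st.py; python3 -m pendant '[[5,0,0,-6,0],[5,0,0,-12,0],[5,0,0,-20,0],[5,0,0,-30,0],[5,0,0,-40,0],[5,0,0,-40,0]]'
python3 - <<'E'
from h import *
W=snap('wrist','g');S=snap('side','g')
a=cv2.resize(S['frame'][100:300,320:480],(480,600),interpolation=2)[:,:,::-1];b=W['frame'][100:400,170:490,::-1]
c=np.zeros((600,800,3),np.uint8);c[:,:480]=a;c[:300,480:]=b;cv2.imwrite('pics/g.png',c)
E
python3 st.py
```

```text
time: 6.1
position: [547.4, -243.3, 123.2]
orientation: [0.001, 0.213, 0.977, 0.0]
wrist_force: [-0.0, 0.8, 5.1]
opening: 14.1
t 6.1 p [ 547.4 -243.3  123.2] f [-0.   0.8  5.1] tq [0.16 0.18 0.04] op 14.104830163468739 v 0.001
[[-0.909, 0.417, 0.001], [0.417, 0.909, -0.0], [-0.001, 0.0, -1.0]] [ 0.09  0.52  0.36  1.84 -0.25  0.82  1.71]
time: 6.6
position: [548.4, -243.8, 165.1]
orientation: [0.002, 0.213, 0.977, -0.0]
wrist_force: [0.3, 0.1, 0.5]
opening: 14.1
t 6.7 p [ 547.4 -243.2  163.1] f [-0.1  0.3 -1.4] tq [ 0.07  0.04 -0.01] op 14.37998085413645 v 0.017
[[-0.909, 0.417, 0.001], [0.417, 0.909, -0.0], [-0.002, 0.0, -1.0]] [ 0.07  0.47  0.38  1.81 -0.22  0.9   1.69]
```

View pics/g.png

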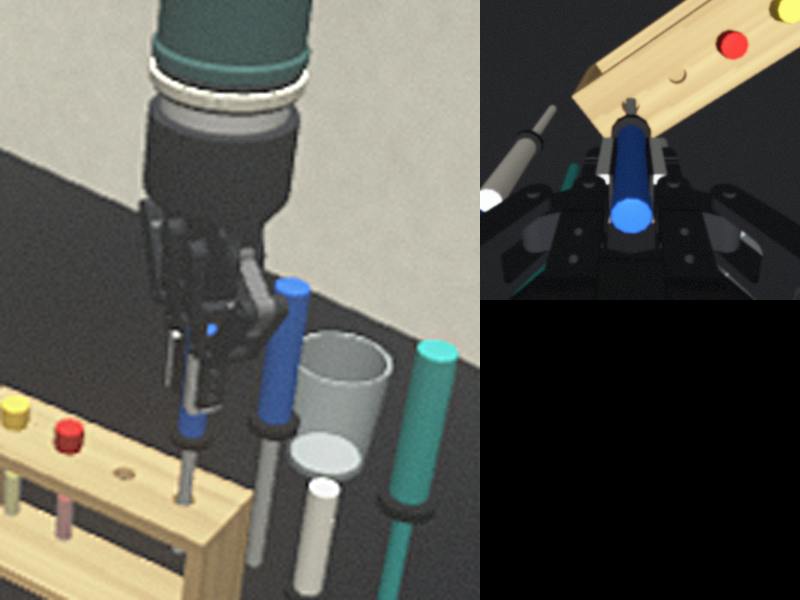

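Gripped and lifting cleanly. Raising until the tip clears everything.

```bash
python3 -m pendant '[[5,0,0,-35,0],[5,0,0,-70,0],[5,0,0,-95,0],[5,0,0,-100,0],[5,0,0,-100,0]]'; python3 st.py 549.5 164.2 263
```

```text
time: 7.12
position: [547.8, -243.4, 264.0]
orientation: [0.002, 0.213, 0.977, -0.0]
wrist_force: [-0.5, -0.5, -0.7]
opening: 14.1
t 7.1167 p [ 547.8 -243.4  264. ] f [-0.5 -0.5 -0.7] tq [-0.    0.06  0.03] op 14.100135534581575 v 0.053
[[-0.909, 0.417, 0.003], [0.417, 0.909, -0.001], [-0.003, 0.001, -1.0]] [ 0.04  0.36  0.42  1.72 -0.16  1.09  1.65]
tool shift to target [168.2 371.2   0.7]
```

```bash
python3 -m pendant '[[5,11,25,0,0],[5,27,60,0,0],[5,42,93,0,0],[5,57,126,0,0],[5,72,159,0,0],[5,84,186,0,0],[5,84,186,0,0]]'; python3 -m pendant '[[5,15,33,0,0],[5,30,66,0,0],[5,45,99,0,0],[5,60,132,0,0],[5,75,165,0,0],[5,84,185,0,0],[5,84,185,0,0],[5,84,185,0,0]]'
python3 - <<'E'
from h import *
W=snap('wrist','i');S=snap('side','i');T=snap('top','i')
a=S['frame'][20:270,120:320,::-1];c=np.zeros((600,800,3),np.uint8);c[:]=cv2.resize(S['frame'][:,:,::-1],(800,600)) if 0 else 0
c[:600,:480]=cv2.resize(a,(480,600),interpolation=2);c[:300,480:]=W['frame'][100:400,170:490,::-1];c[300:600,480:]=cv2.resize(T['frame'][150:300,170:330,::-1],(320,300));cv2.imwrite('pics/i.png',c)
E
python3 st.py 549.5 164.2 263
```

```text
time: 7.7
position: [547.0, -30.7, 259.8]
orientation: [-0.002, 0.208, 0.978, 0.001]
wrist_force: [0.2, -0.1, -0.5]
opening: 14.1
time: 8.37
position: [547.6, 165.2, 260.1]
orientation: [-0.002, 0.212, 0.977, -0.001]
wrist_force: [-0.1, -1.1, -1.5]
opening: 14.4
t 8.5167 p [548.7 162.2 261.3] f [ 1.  -0.5 -0.9] tq [-0.02  0.05  0.06] op 14.422192843449674 v 0.009
[[-0.908, 0.419, -0.001], [0.419, 0.908, -0.001], [0.001, -0.002, -1.0]] [-0.53  0.31  0.23  1.78 -0.08  1.07  0.86]
tool shift to target [ 0.1  2.2 -1.7]
```

View pics/i.png

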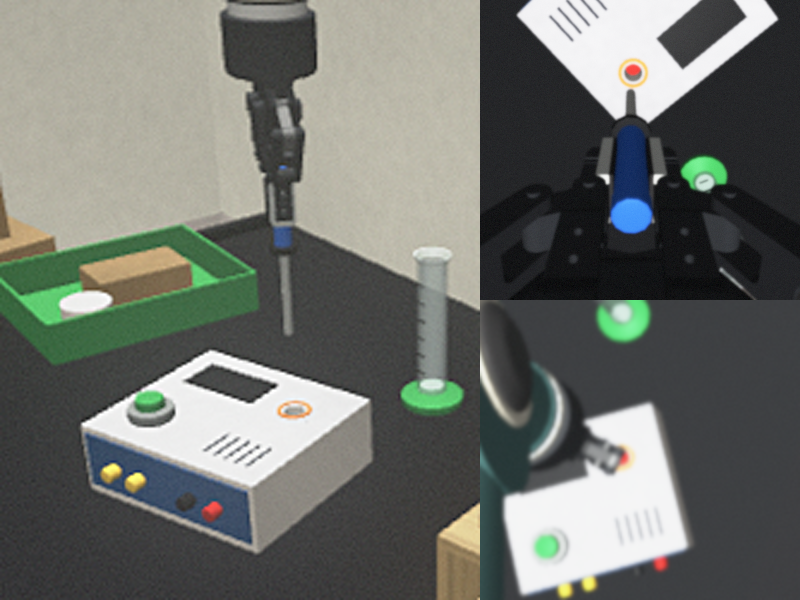

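Stylus is held upright and hangs just over the ring. Lowering to about 15 mm above the mouth to check alignment in two views.

```bash
python3 -m pendant '[[5,0,1,20,0],[5,0,1,45,0],[5,0,1,65,0],[5,0,1,65,0],[5,0,1,65,0],[5,0,1,65,0]]'
python3 - <<'E'
from h import *
W=snap('wrist','j');S=snap('side','j')
c=np.zeros((600,800,3),np.uint8)
c[:,:400]=cv2.resize(S['frame'][140:215,215:265,::-1],(400,600),interpolation=2);c[:,400:]=cv2.resize(W['frame'][120:270,270:370,::-1],(400,600),interpolation=2);cv2.imwrite('pics/j.png',c)
print('pred side hole',proj(S,(549.5,164.2,70)),'tip88',proj(S,(549.5,164.2,88)),'wrist hole',proj(W,(549.5,164.2,70)),proj(W,(549.5,164.2,88)))
E
python3 st.py 549.5 164.2 196
```

```text
time: 9.02
position: [550.2, 164.3, 198.4]
orientation: [0.001, 0.214, 0.977, 0.0]
wrist_force: [0.6, -0.1, 0.3]
opening: 14.1
pred side hole [242.19738224 190.23790613] tip88 [241.7553272  183.30139207] wrist hole [320.54342081 185.41051991] [320.51432366 191.21902083]
t 9.1167 p [550.4 164.9 198.9] f [-0.3  0.2  0.2] tq [-0.01  0.03 -0.04] op 14.093245986272546 v 0.004
[[-0.909, 0.417, 0.003], [0.417, 0.909, 0.001], [-0.002, 0.002, -1.0]] [-0.52  0.37  0.22  1.84 -0.1   0.94  0.88]
tool shift to target [ 0.5 -1.   2.9]
```

View pics/j.png

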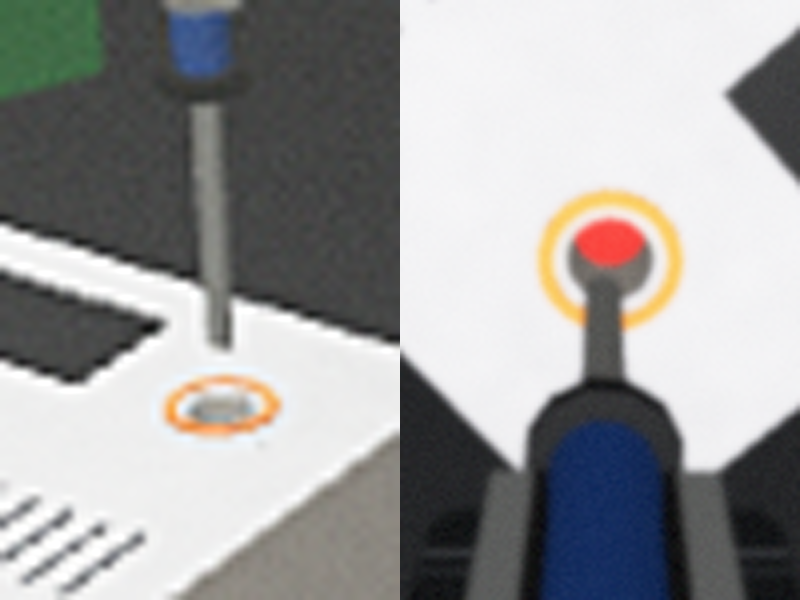

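Tip is over the hole within ~1–2 mm in both views (side: tip 220 vs ring 222; wrist: 605 vs 610 at 4×). Inserting.

```bash
python3 -m pendant '[[5,0,1,10,0],[5,0,1,20,0],[5,0,1,30,0],[5,0,1,38,0],[5,0,1,42,0],[5,0,1,42,0]]'; python3 -m pendant '[[5,0,0,2,0],[5,0,0,4,0],[5,0,0,6,0],[5,0,0,8,0],[5,0,0,8,0],[5,0,0,8,0]]'; python3 -m pendant '[[5,0,0,2,0],[5,0,0,4,0],[5,0,0,5,0],[5,0,0,5,0],[5,0,0,5,0]]'; python3 st.py
```

```text
time: 9.62
position: [548.8, 165.7, 153.6]
orientation: [-0.001, 0.213, 0.977, -0.001]
wrist_force: [0.1, -0.2, -0.2]
opening: 14.0
time: 10.12
position: [550.1, 166.1, 147.7]
orientation: [0.0, 0.213, 0.977, 0.0]
wrist_force: [0.4, 0.3, 2.9]
opening: 14.1
time: 10.53
position: [550.3, 166.2, 143.0]
orientation: [0.001, 0.213, 0.977, 0.0]
wrist_force: [-0.8, -0.2, 7.5]
opening: 14.6
t 10.5333 p [550.3 166.2 143. ] f [-0.8 -0.2  7.5] tq [-0.15  0.19 -0.04] op 14.581704824259361 v 0.001
[[-0.909, 0.417, 0.001], [0.417, 0.909, 0.001], [-0.001, 0.001, -1.0]] [-0.51  0.45  0.21  1.88 -0.12  0.83  0.9 ]
```

```bash
python3 -m pendant '[[5,0,0,1,0],[5,0,0,2,0],[5,0,0,2,0],[5,0,0,2,0],[5,0,0,2,0],[5,0,0,2,0]]'; python3 -m pendant '[[5,0,0,0,0],[5,0,0,0,0],[5,0,0,0,0],[5,0,0,0,0],[5,0,0,0,0],[5,0,0,0,0],[5,0,0,0,0],[5,0,0,0,0]]'; python3 st.py
python3 - <<'E'
from h import *
W=snap('wrist','k');S=snap('side','k');snap('top','k')
c=np.zeros((600,800,3),np.uint8)
c[:,:400]=cv2.resize(S['frame'][110:230,190:270,::-1],(400,600),interpolation=2);c[:,400:]=cv2.resize(W['frame'][120:270,270:370,::-1],(400,600),interpolation=2);cv2.imwrite('pics/k.png',c)
E
python3 st.py;python3 m.py k
```

```text
time: 11.03
position: [551.0, 166.2, 142.7]
orientation: [0.001, 0.213, 0.977, 0.001]
wrist_force: [-2.4, -1.8, 16.9]
opening: 14.7
time: 11.7
position: [550.9, 166.2, 142.7]
orientation: [0.001, 0.213, 0.977, 0.001]
wrist_force: [-3.4, -1.8, 16.2]
opening: 14.2
t 11.7 p [550.9 166.2 142.7] f [-3.4 -1.8 16.2] tq [-0.39  0.91 -0.  ] op 14.205102906535672 v 0.002
[[-0.909, 0.417, 0.003], [0.417, 0.909, 0.001], [-0.002, 0.002, -1.0]] [-0.51  0.45  0.21  1.88 -0.12  0.83  0.9 ]
t 11.85 p [550.9 166.2 142.7] f [-3.2 -1.2 16.9] tq [-0.47  0.91 -0.01] op 14.33294502976545 v 0.002
[[-0.909, 0.417, 0.003], [0.417, 0.909, 0.001], [-0.002, 0.002, -1.0]] [-0.51  0.45  0.21  1.88 -0.12  0.83  0.9 ]
green top [204.9 272.9] [17 13  7 10 47] [443.3 238.5  88. ]
green side [181.8 186.8] [12  8 11  9 77] [441.  238.7  88. ]
orange top [242.5 224. ] [14  9  2  1  2] [560.8 161.4  70. ]
orange side [242.2 191.1] [ 6  7 14  7 31] [547.3 161.1  70. ]
stylus top attempt to get argmax of an empty sequence
stylus side attempt to get argmax of an empty sequence
yellow top [359.7 240.4] [ 4  8  3  5 10] [ 525.1 -120.2  103. ]
yellow side [324.7 236.9] [ 5  4 10 11 82] [ 526.3 -126.2  103. ]
red top [378.6 237.3] [ 6  5  6  6 27] [ 533.3 -164.4  103. ]
red side [342.7 244.9] [ 4  5  9 11 88] [ 532.9 -166.   103. ]
```

View pics/k.png

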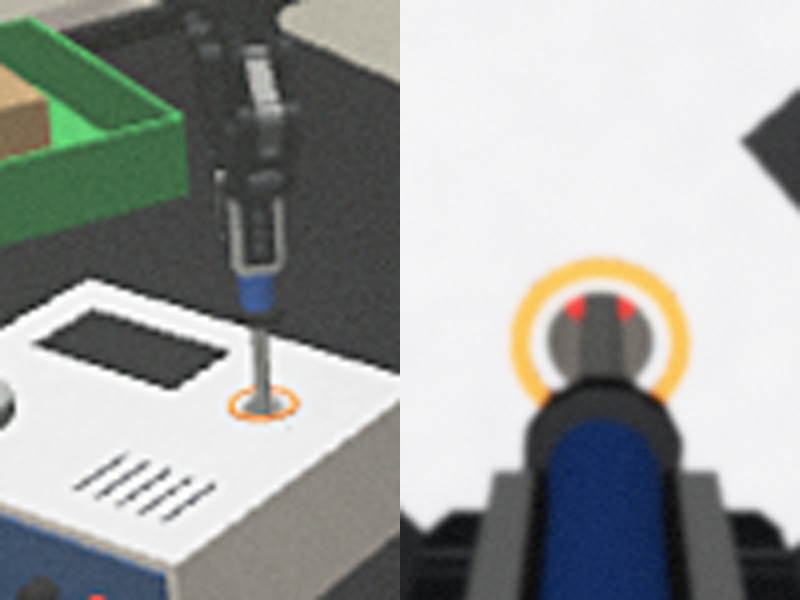

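View pics/k_side.png

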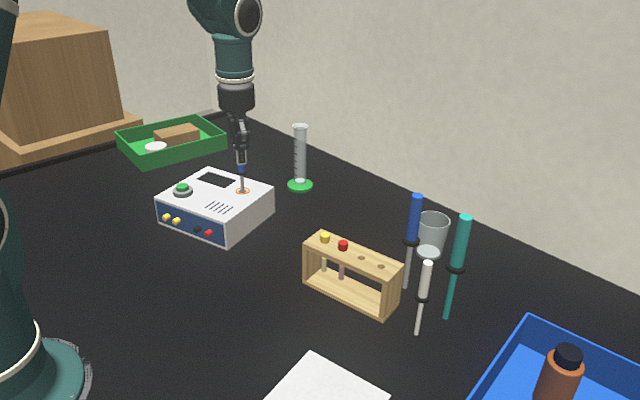

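The button sits against its hard stop: about 2 mm more command gave 0.3 mm of motion and raised the force from 7.5 to 17 N. TCP height is 142.7, predicted 143. The grip is steady and nothing else has moved.

```bash
python3 -c "
from bench import manip;print(manip.sign_off())"
```

```text
the job is handed in; nothing more can be done
None
```

I did the job in the order asked and handed it in at about 12 s on the robot's clock; no verdict was reported.

- **Green button:** I pressed it with the shut fingers until it met a hard stop at about 35 N, flush with its housing. I then released it, and the side view showed it back up. The fingers read 85.5 mm high at the stop, about 3.5 mm above the expected 82 mm. I took that as a height offset, because the force and the picture both showed the button fully down.
- **Stylus:** I took the smaller blue stylus from the rack and left the larger blue, turquoise and white ones alone. It is still gripped at 80 N, with the finger opening steady at about 14 mm.
- **Reset button:** The tip is through the orange-ringed hole and pushing the red button with about 17 N, when 5 N is enough. The last 2 mm of commanded push moved the arm only 0.3 mm, so the button is on its hard stop. The arm height read 142.7 mm against 143 mm predicted.
- **Other objects:** In the side view the two stoppers measured within 0.5 mm of their starting positions. The beaker and measuring cylinder looked unmoved there too, though I did not measure them. In the last top view the arm hid part of the scene, so its readings for the hole, the green button and the yellow stopper were off by about 5 to 10 mm, and I disregarded them.

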